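# Rock the score gauge on a cheese log and hold it

## Task

Take the angle gauge by its wooden grip out of its rest and stand its foot level on the crown of the cheese log lying on the scale, about the middle of the log and square across it. Then rock it sideways on the round rind until the swinging pointer hangs still on the brass tab, and finish while still holding it there, foot resting on the log, so that a colleague can score the rind along its foot. Press only lightly and leave everything else where it stands.

Things in the scene. Friction and masses are not known exactly. Their poses are not given: they have to be found in the camera images.
- gauge: the angle gauge, 0.32 to 0.52 kg, stands upright in the rest. Origin at the middle of the underside of its foot; z up through the grip, y along the foot, x out of the dial face, which at the start looks away from the robot. Flat-bottomed steel foot 30 (x) x 160 (y) x 10 high; white dial plate 130 wide (y), with a 5 mm cap to z = 135, x from -6 to 14 mm; above it the dark wooden grip, 28 x 28 mm square, from z = 135 to 190 mm. 190 mm tall in all
- handle (a point): centre of the gauge's wooden grip (162.5 mm above the underside of the foot), axes as the gauge. The grip can be taken from above across either pair of its sides
- foot (a point): middle of the underside of the gauge's foot, axes as the gauge
- pointer (a joint): angle of the dark pointer that hangs freely from a pivot on the dial 113 mm above the underside of the foot, rad about the gauge's x axis, 0 when it points straight to the foot. It always hangs plumb, so when the gauge is turned by an angle a about its own x axis (right-handed) it settles at -a, within about 1 s. It swings inside the dial's frame and is not to be touched
- mark (a joint): angle of the brass tab about the same pivot and in the same sense, rad; 0.18 to 0.42. A stiff clamp keeps it where it is set for this job. The pointer is on the tab when the two angles agree: turn the gauge by minus this angle about its x axis, so that the grip leans to the gauge's +y side
- pointer_tip (a point): the pointer's tip, 80 mm from the pivot, 8 mm in front of the gauge's middle plane
- mark_tip (a point): middle of the brass tab, which is 14 mm wide, at the same 80 mm from the pivot; the pointer's tip coincides with it when on the mark
- crown (a point): highest line of the cheese log, middle of its length, about 150 mm above the table; x along the log, z up. The log is a round bar of rind-yellow cheese, 55 mm radius and level over its middle 90 mm, tapering to its ends (180 mm long)
- cheese: the cheese log itself; origin on its lowest line, 110 mm under the crown. It lies fixed in a wooden cradle on the scale's pan, which gives by 1 mm for each 1.5 N pressed on it, to a stop at 10 mm
- rest: the gauge's wooden rest, fixed, 80 (x) x 170 (y) mm; the foot stands in its 40 mm wide channel (floor 14 mm above the table, lips 25 mm). Origin in the middle of its underside, axes as the gauge's at the start
- scale: the scale, fixed, steel, pan 160 x 170 mm at 40 mm height; origin in the middle of its underside on the table
- jar: bystander, loose, to be left alone: a small screw-top jar, 56 across and 85 high (mm); origin at its underside or handle
- wedge: bystander, loose, to be left alone: cut piece of cheese, 80 x 45 x 50 high (mm); origin at its underside or handle
- spatula: bystander, loose, to be left alone: a flat spatula lying on the table between the robot and the work, along y
- brush: bystander, loose, to be left alone: a brush lying on the table between the robot and the work, along y
- bowl: bystander, loose, to be left alone: an open steel bowl, 110 across, 50 high (mm); origin at its underside or handle
- small_cheese: bystander, loose, to be left alone: a small round cheese, 90 across, 45 high (mm); origin at its underside or handle
- weight: bystander, loose, to be left alone: a plain steel weight, 50 across, 40 high (mm); origin at its underside or handle
Mind the look-alikes: they are no part of the job. Of the things that look like the gauge, the smallest one is meant.

How it is judged:
By the outcome, as a careful person would: the job done as asked, in the order asked, and still so for the second after the job is handed in, while the arm keeps its last pose, push and grip.
It also fails if it takes over 48 s, if anything falls off the work surface, if the arm or the gripper's body presses on something with over 40 N, if the wrist force passes 120 N, or if a joint passes its speed limit or range.

## Robot

A 7-joint arm with a two-finger parallel gripper is mounted at the origin on the work surface. World frame = base frame: x ahead of the robot, y to its left, z up, the work surface at z = 0. Lengths are in m, angles in rad, forces in N, time in s.
With the tool pointing down it reaches from about 0.425 to 0.925 m from the base axis. Payload 6.8 kg.
Tool frame: the origin (TCP) lies at the very end of the fingers, on their centre line; the grasp point (between the pads) lies 19 mm behind it; y points along the fingers, z is the direction in which the jaws open and shut, and the axes are right-handed (so a half turn about y gives the same grasp; the last joint's range is limited). The gripper opens to 85 mm and grips with 20 to 120 N. Pads are 22 mm wide; open, the fingers measure 114 mm over their backs; the gripper's body (76 mm by 85 mm) begins 54 mm behind the grasp point. The pads swing forward as they close: fully open they stand 13 mm farther back than shut.
Start: joints at [1.144, 0.477, 0.022, 1.555, -0.011, 1.109, -0.083], TCP at [0.212, -0.641, 0.231] pointing down, gripper open.
Joint ranges: [-2.96, 2.96], [-0.34, 2.1], [-1.41, 1.46], [0.24, 2.44], [-1.37, 4.51], [0.17, 1.92], [-2.96, 2.96]. Speed limits (rad/s): [2.39, 2.39, 3.14, 3.14, 3.14, 3.14, 3.14].

## Interface

Orientations are given as a rotation vector (axis times angle).
In Python, from bench import r gives the robot as it stands.
- The arm moves only by the tool drive_tool, never from a script. Its argument "series" is a list of rows, each a list of 7 numbers: the shift along the tool's x, y, z in mm, then the turn, a rotation vector about the tool's x, y, z in degrees, then the finger opening in mm, from 0 to 85.4. In form: [[tx, ty, tz, wx, wy, wz, grip], ...]. A call has 1 to 5 rows; each row is the pose to reach, as a shift and turn from the pose measured when the call began, along the tool's axes at that moment; what a row does not reach only later rows make up. A row lasts 1/10 s, in which the tool goes at most 50 mm and 8.59 degrees, less where a joint would pass 70% of its speed; a pose out of reach is approached as far as the arm can. A call with a gripper value outside its range is refused whole. The fingers move at their own pace and stop on an object; "squeeze" is the grip in N (left out, the last holds). Time passes only in rows, so rows that repeat a pose let the fingers close. It gives the time, the measured TCP pose, the force and the opening at its end, in the units of the state.
- r.get_obs(): the state, without advancing time (a new reading comes with each control period).
- r.grab_frame(name): name is "side" or "top"; returns a dict with "frame" (384x512x3 uint8, blue, green, red), "intrinsics" (3x3 intrinsics, pixels), "distortion" ([k1, k2, p1, p2, k3] as OpenCV has them; the pictures are not rectified), "rvec" (rotation vector, rad) and "tvec" (3), from world to camera coordinates, as OpenCV has them. Camera axes: x right, y down, z forward; pixel columns grow to the right and rows downward; lengths in m; the calibration is good to about 2 mm. A picture is of the moment at which its call begins. There is no depth.
- r.hand_in(): hands the job in, once; it reports no verdict.
The state is a dict: "clock": time; "joints": joint angles; "qvel": joint speeds; "tau": joint torques, N m; "tcp_pos": TCP position; "orientation": TCP orientation; "contact_force": force on the tool from outside, world axes, zero at the start; "moment": the same for the moment, N m; "grip_width": finger opening in m.
Only numpy, scipy, OpenCV 4.12 (cv2) and the standard library are available. Lean on these libraries where they do the work, as an engineer would, in place of code of your own. Each camera call takes 0.05 s, during which the arm holds its last target.

## Working session

There is one attempt and no reset: what is moved stays moved. The work goes in short steps, Python scripts to look and compute and a tool call to move; the robot and the scene stay as the last step left them, time stands still between calls to the robot, and variables do not carry over. Pictures are saved under pics/ and viewed, and the job is handed in when it is done.

Besides the shell and the picture viewer there is one more tool, called in YAML: its name, and indented under it one key for each argument. drive_tool: Moves the arm, as the interface text tells. Its arguments: {"type":"object","properties":{"series":{"type":"array","items":{"type":"array","items":{"type":"number"}}},"squeeze":{"type":"number"}},"required":["series"]}

```bash
ls; mkdir -p pics
python3 - <<'E'
from bench import r
import cv2,pickle
o=r.get_obs();print({k:o[k] for k in ['clock','tcp_pos','orientation','contact_force','grip_width']})
for n in ['side','top']:
    d=r.grab_frame(n);cv2.imwrite(f'pics/{n}0.png',d['frame']);pickle.dump(d,open(f'{n}0.pkl','wb'));print(d['intrinsics'],d['distortion'],d['rvec'],d['tvec'])
E
```

```text
pics
{'clock': 0.0, 'tcp_pos': array([ 0.21136702, -0.64042194,  0.23031984]), 'orientation': array([-0.32997472,  2.05117847, -2.04746907]), 'contact_force': array([-0.21136559,  0.16211958,  0.17138263]), 'grip_width': 0.08508763122661088}
[[404.41468232   0.         259.37674878]
 [  0.         404.41468232 192.33003748]
 [  0.           0.           1.        ]] [-0.1143447  0.         0.         0.         0.       ] [ 0.36289553 -2.77067769  1.23377833] [0.44375251 0.22422496 1.31285995]
[[423.9793422    0.         257.53871461]
 [  0.         423.9793422  186.43328099]
 [  0.           0.           1.        ]] [-0.11067906  0.          0.          0.          0.        ] [ 2.04830906 -2.16308864  0.2393477 ] [-0.05896977  0.49821515  1.41701859]
```

Run:
```python
import cv2
for n in ['side','top']:
    im=cv2.imread(f'pics/{n}0.png');cv2.imwrite(f'pics/{n}0b.png',cv2.resize(im,(800,600),interpolation=cv2.INTER_CUBIC))
```

```text
(no output)
```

View pics/side0b.png

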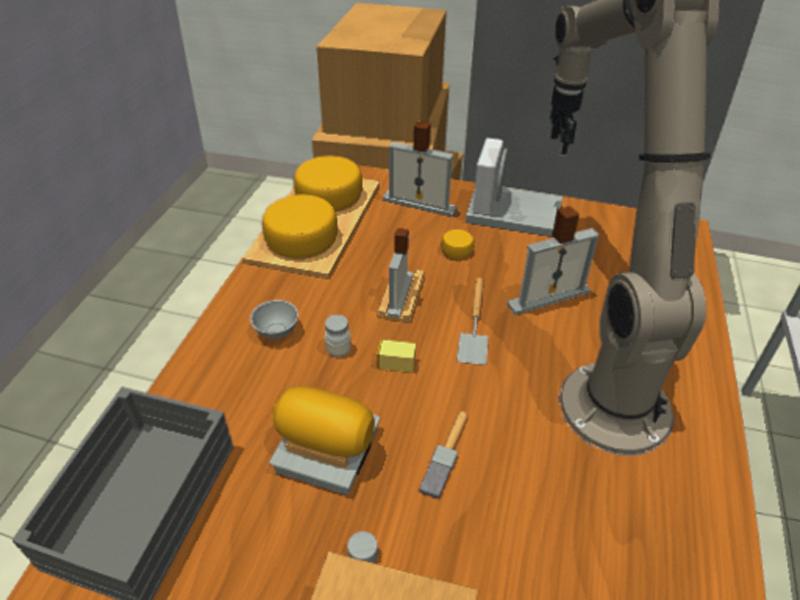

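View pics/top0b.png

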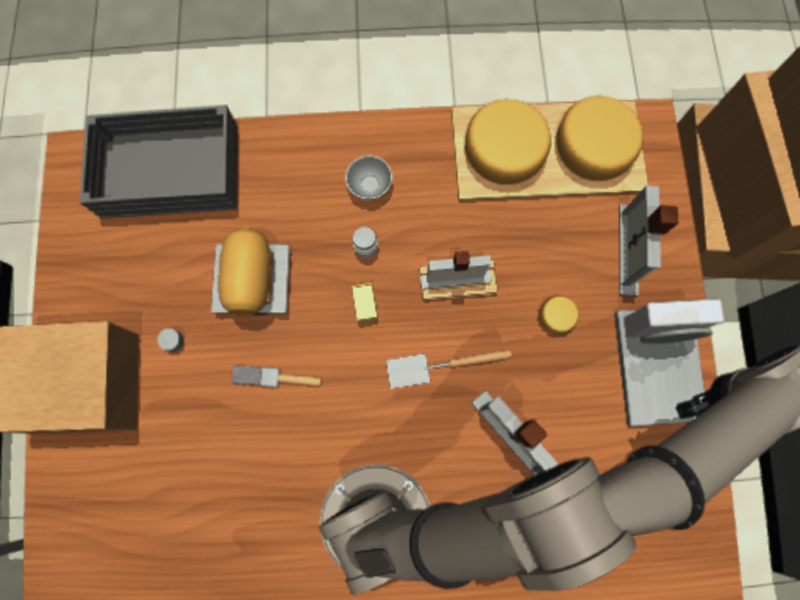

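```bash
cat > h.py <<'E'
import cv2,numpy as np,pickle
from scipy.spatial.transform import Rotation as R
def cam(d):
    Rm=cv2.Rodrigues(np.array(d['rvec'],float))[0];t=np.array(d['tvec'],float).ravel();return Rm,t,-Rm.T@t
def ray(d,uv):
    Rm,t,c=cam(d);p=cv2.undistortPoints(np.array(uv,float).reshape(-1,1,2),d['intrinsics'],np.array(d['distortion'],float)).reshape(-1,2)
    v=np.c_[p,np.ones(len(p))]@Rm;return c,v/np.linalg.norm(v,axis=1)[:,None]
def onz(d,uv,z):
    c,v=ray(d,uv);return c+v*((z-c[2])/v[:,2])[:,None]
def onplane(d,uv,p0,n):
    c,v=ray(d,uv);return c+v*(((p0-c)@n)/(v@n))[:,None]
def proj(d,P):
    return cv2.projectPoints(np.array(P,float).reshape(-1,3),np.array(d['rvec'],float),np.array(d['tvec'],float),d['intrinsics'],np.array(d['distortion'],float))[0].reshape(-1,2)
def tri(ds,uvs):
    A=np.zeros((3,3));b=np.zeros(3);L=[]
    for d,uv in zip(ds,uvs):
        c,v=ray(d,[uv]);M=np.eye(3)-np.outer(v[0],v[0]);A+=M;b+=M@c;L.append((M,c))
    P=np.linalg.solve(A,b);return P,[np.linalg.norm(M@(P-c)) for M,c in L]
def load(n):return pickle.load(open(n+'.pkl','rb'))
def crop(d,box,s,name):
    x0,y0,x1,y1=box;cv2.imwrite(name,cv2.resize(d['frame'][y0:y1,x0:x1],None,fx=s,fy=s,interpolation=cv2.INTER_CUBIC))
E
python3 - <<'E'
from h import *
s=load('side0');t=load('top0')
print(cam(s)[2],cam(t)[2])
crop(t,(260,140,340,200),10,'pics/tg.png')
crop(s,(225,135,285,210),8,'pics/sg.png')
crop(t,(125,135,195,210),8,'pics/tl.png')
crop(s,(165,235,255,320),7,'pics/sl.png')
E
```

```text
[0.24071011 0.91275037 1.03910529] [ 0.17117977 -0.07009764  1.49178458]
```

View pics/tg.png

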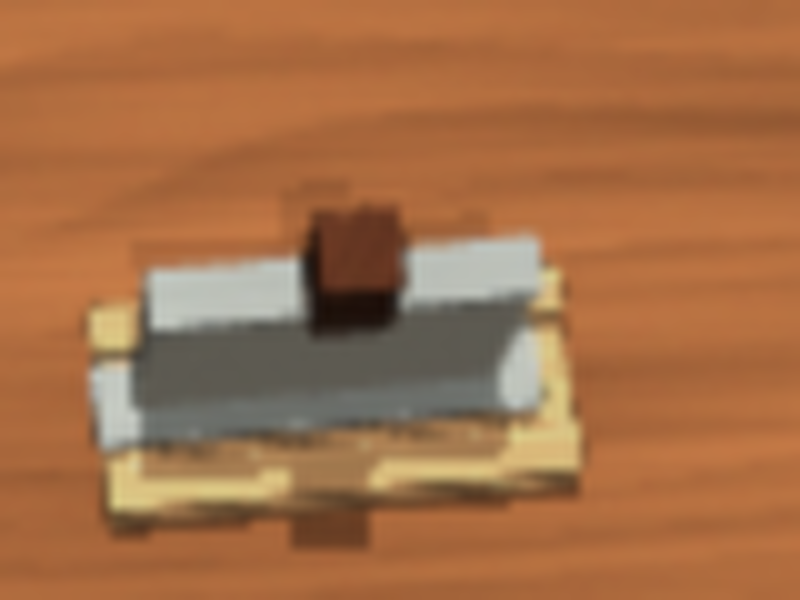

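View pics/sg.png

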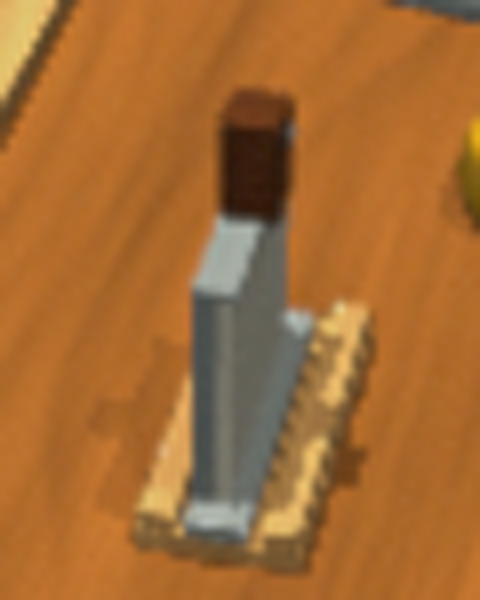

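View pics/tl.png

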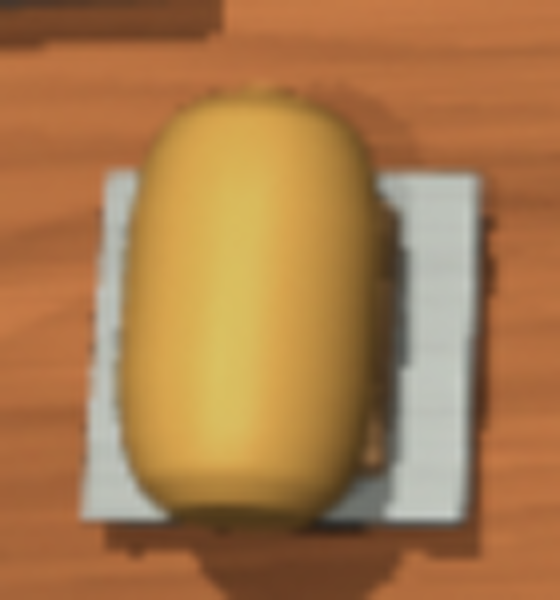

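View pics/sl.png

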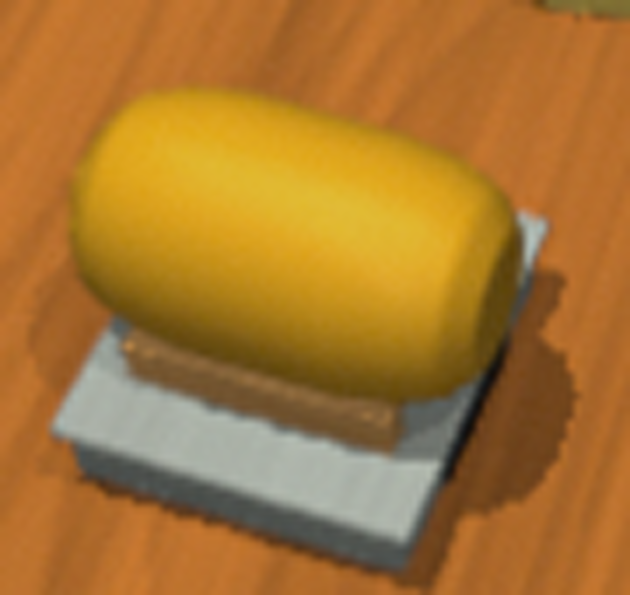

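Run:
```python
from h import *
from bench import r
s=load('side0');t=load('top0')
T=lambda a:np.array(a,float)/10+[260,140]-.45
S=lambda a:np.array(a,float)/8+[225,135]-.44
g=onz(t,T([(318,208),(400,206),(400,290),(318,292)]),.204);print('griptop',g[:,:2],g.mean(0))
g=onz(s,S([(232,92),(295,98),(283,130),(222,118)]),.204);print('griptop side',g[:,:2],g.mean(0))
for n,z,p in [('capfar',.149,[(148,272),(540,238)]),('capnear',.149,[(148,332),(540,296)]),('rest near',.025,[(108,515),(580,475)])]:
    P=onz(t,T(p),z);d=P[0]-P[1];print(n,P[:,:2],P.mean(0),np.degrees(np.arctan2(-d[0],d[1])),np.linalg.norm(d))
o=r.get_obs();print(R.from_rotvec(o['orientation']).as_matrix().round(3),o['joints'])
# scale pan corners (top), z=.04
TL=lambda a:np.array(a,float)/8+[125,135]-.44
P=onz(t,TL([(108,172),(482,174),(466,522),(82,520)]),.04);print(P,P.mean(0))
# log silhouette mask
for n,d,b in [('t',t,(125,135,195,210)),('s',s,(165,235,255,320))]:
    x0,y0,x1,y1=b;hsv=cv2.cvtColor(d['frame'][y0:y1,x0:x1],cv2.COLOR_BGR2HSV)
    for q in [(30,38),(10,38),(10,10),(40,30)]: print(n,q,hsv[q[1],q[0]])
```

```text
griptop [[ 0.53937376 -0.19566431]
 [ 0.53864321 -0.221643  ]
 [ 0.51121736 -0.21951962]
 [ 0.51195773 -0.19366535]] [ 0.52529801 -0.20762307  0.204     ]
griptop side [[ 0.53889898 -0.21552455]
 [ 0.51102202 -0.2187302 ]
 [ 0.51018438 -0.194264  ]
 [ 0.53803141 -0.19556691]] [ 0.5245342  -0.20602142  0.204     ]
capfar [[ 0.53631024 -0.14367083]
 [ 0.54095033 -0.27342903]] [ 0.53863029 -0.20854993  0.149     ] 2.047996449974839 0.12984113978169573
capnear [[ 0.51601213 -0.14238189]
 [ 0.52123983 -0.2717536 ]] [ 0.51862598 -0.20706775  0.149     ] 2.3139727082499704 0.12947728586052276
rest near [[ 0.48190226 -0.13070241]
 [ 0.48721222 -0.29909765]] [ 0.48455724 -0.21490003  0.025     ] 1.8060922324049058 0.1684789381622178
[[-0.95  -0.001  0.313]
 [-0.313  0.002 -0.95 ]
 [ 0.    -1.    -0.002]] [ 1.14392804  0.47775404  0.02235113  1.55636136 -0.01151686  1.10931946
 -0.08311666]
[[0.63325893 0.3376312  0.04      ]
 [0.62237596 0.16790789 0.04      ]
 [0.46409721 0.1774519  0.04      ]
 [0.47401296 0.34777745 0.04      ]] [0.54843627 0.25769211 0.04      ]
t (30, 38) [ 23 143 217]
t (10, 38) [ 12 165 181]
t (10, 10) [ 12 166 180]
t (40, 30) [ 18 165 187]
s (30, 38) [ 21 223 192]
s (10, 38) [ 15 198 151]
s (10, 10) [ 14 189 194]
s (40, 30) [ 23 204 225]
```

Run:
```python
from h import *
from scipy.optimize import least_squares
s=load('side0');t=load('top0')
# initial axis from scale
rays=[]
def linedist(c,v,p,a):
    n=np.cross(v,a);return (p-c)@n/np.linalg.norm(n)
def along(c,v,p,a):
    # param of closest pt on axis
    A=np.array([[1,-v@a],[v@a,-1]]);w=p-c
    b=np.array([w@v,w@a]);x=np.linalg.solve(A,b);return x[1]
out=[]
for n,d,b in [('t',t,(125,135,195,210)),('s',s,(165,235,255,320))]:
    x0,y0,x1,y1=b;f=d['frame'][y0:y1,x0:x1]
    hsv=cv2.cvtColor(f,cv2.COLOR_BGR2HSV)
    gc=np.full(f.shape[:2],cv2.GC_PR_BGD,np.uint8);h=hsv[...,0]
    gc[(h>=17)&(h<=30)&(hsv[...,1]>100)]=cv2.GC_PR_FGD
    gc[:6]=gc[-6:]=0;gc[:,:4]=gc[:,-4:]=0
    cv2.grabCut(f,gc,None,np.zeros((1,65)),np.zeros((1,65)),5,cv2.GC_INIT_WITH_MASK)
    m=((gc&1)>0).astype(np.uint8)
    cs,_=cv2.findContours(m,0,cv2.CHAIN_APPROX_NONE);c=max(cs,key=cv2.contourArea).reshape(-1,2)
    v=f.copy();v[c[:,1],c[:,0]]=(255,0,255);out.append(cv2.resize(v,(395,400),interpolation=0))
    rays.append((n,ray(d,c+[x0,y0])))
cv2.imwrite('pics/logmask.png',np.hstack(out))
def model(x):
    p=np.array([.548,x[0],x[2]]);a=np.array([np.cos(x[1]),np.sin(x[1]),0]);return p,a
def sel(x):
    p,a=model(x);L=[]
    for n,(c,V) in rays:
        for v in V:
            if abs(along(c,v,p,a))<.04:
                ds=linedist(c,v,p,a)
                if abs(abs(ds)-.055)<.012: L.append((n,c,v,np.sign(ds)))
    return L
for fixed in (True,False):
  for which in ('t','s','ts'):
    x=np.array([.2577,-.06,.095])
    for it in range(4):
        L=[l for l in sel(x) if l[0] in which]
        def res(q):
            qq=np.array([q[0],q[1],.095 if fixed else q[2]]);p,a=model(qq);return [l[3]*linedist(l[1],l[2],p,a)-.055 for l in L]
        q=least_squares(res,x if not fixed else x[:2],loss='soft_l1',f_scale=.001).x
        x=np.array([q[0],q[1],.095 if fixed else q[2]])
    e=np.array(res(q));print(fixed,which,len(L),x,np.degrees(x[1]),e.std(),{k:e[[i for i,l in enumerate(L) if (l[0],l[3])==k]].mean() for k in {(l[0],l[3]) for l in L}})
# extents: along-axis of contour extreme
p,a=model(np.array([.2577,-.06,.095]))
for n,(c,V) in rays:
    al=[along(c,v,p,a) for v in V];print(n,min(al),max(al))
```

```text
True t 46 [ 0.25458028 -0.05116324  0.095     ] -2.9314375038128038 0.001606095318791315 {('t', np.float64(-1.0)): np.float64(0.0037761466993912274), ('t', np.float64(1.0)): np.float64(0.0024021281683977605)}
True s 50 [0.27005344 0.12717801 0.095     ] 7.286763097843406 0.003611262953223745 {('s', np.float64(1.0)): np.float64(0.0034240474598522153), ('s', np.float64(-1.0)): np.float64(0.0035985078551599246)}
True ts 71 [ 0.25722583 -0.01261492  0.095     ] -0.7227815445085785 0.004659168873413182 {('t', np.float64(-1.0)): np.float64(0.0064205891080895425), ('t', np.float64(1.0)): np.float64(-2.1621779248316836e-05), ('s', np.float64(-1.0)): np.float64(-0.004395711962515054)}
False t 46 [ 0.23470781 -0.03999132  0.17238564] -2.2913341004243266 0.0029032847389952247 {('t', np.float64(-1.0)): np.float64(-0.001580785731835326), ('t', np.float64(1.0)): np.float64(-0.0005074422077783577)}
False s 0 [ 0.93911495 -0.05819492  1.00636359] -3.334323373895653 nan {}
False ts 75 [ 0.25706643 -0.0487278   0.08701303] -2.7918972088507545 0.0032792747850974905 {('t', np.float64(-1.0)): np.float64(0.0049388600097846295), ('s', np.float64(1.0)): np.float64(0.011556155551668064), ('t', np.float64(1.0)): np.float64(0.002312753584096948), ('s', np.float64(-1.0)): np.float64(0.0002128901567726693)}
t -0.08596646660749185 0.09354842963234135
s -0.0985691362982349 0.1018373814525716
  ret = _var(a, axis=axis, dtype=dtype, out=out, ddof=ddof,
  arrmean = um.true_divide(arrmean, div, out=arrmean,
  ret = ret.dtype.type(ret / rcount)
```

View pics/logmask.png

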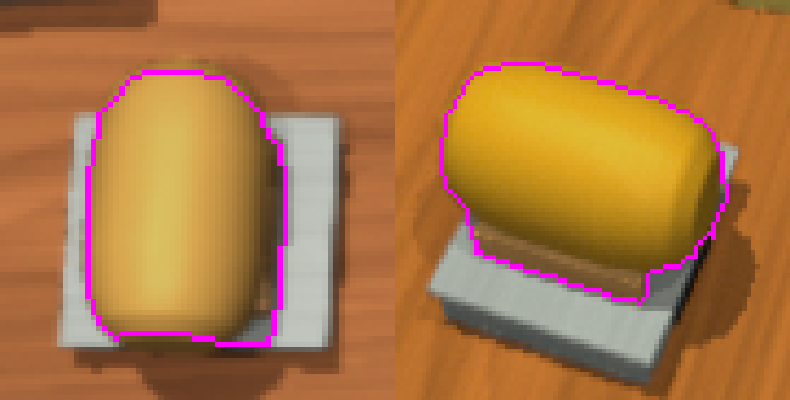

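Run:
```python
from h import *
s=load('side0');t=load('top0')
for y in (165,170,175,180,185): print(y,[tuple(int(c) for c in t['frame'][y,x]) for x in range(137,144)],'|',[tuple(int(c) for c in t['frame'][y,x]) for x in range(166,178)])
for x in (200,208,216): print(x,[(y,tuple(int(c) for c in s['frame'][y,x])) for y in range(243,258)])
for x in (195,202,210,216): print(x,[(y,tuple(int(c) for c in s['frame'][y,x])) for y in range(280,294)])
```

```text
165 [(93, 120, 158), (163, 174, 176), (175, 183, 180), (142, 161, 167), (75, 125, 159), (62, 131, 176), (67, 143, 191)] | [(63, 133, 179), (58, 125, 168), (53, 115, 156), (48, 105, 143), (42, 92, 126), (36, 78, 107), (32, 65, 89), (33, 56, 76), (53, 67, 79), (124, 132, 133), (171, 179, 175), (183, 191, 187)]
170 [(142, 163, 186), (176, 186, 185), (175, 185, 183), (102, 138, 159), (63, 126, 167), (63, 136, 182), (69, 148, 196)] | [(60, 130, 175), (57, 122, 165), (51, 111, 151), (46, 101, 137), (40, 87, 119), (34, 73, 99), (37, 68, 94), (40, 63, 85), (52, 66, 77), (86, 94, 94), (153, 160, 156), (182, 190, 186)]
175 [(170, 181, 186), (181, 189, 186), (170, 180, 180), (88, 136, 168), (63, 131, 177), (66, 142, 189), (71, 150, 200)] | [(60, 127, 171), (54, 117, 159), (50, 107, 146), (44, 96, 131), (37, 82, 112), (31, 67, 91), (34, 61, 85), (39, 59, 79), (60, 71, 79), (90, 96, 96), (154, 161, 157), (182, 190, 186)]
180 [(169, 179, 182), (175, 184, 181), (122, 147, 157), (69, 125, 163), (62, 134, 180), (68, 146, 194), (71, 153, 203)] | [(57, 122, 166), (53, 113, 154), (47, 102, 140), (41, 90
[... 2058 characters left out ...]
 (49, 87, 117)), (292, (44, 81, 111)), (293, (49, 82, 112))]
210 [(280, (31, 134, 183)), (281, (27, 129, 174)), (282, (23, 122, 165)), (283, (24, 116, 158)), (284, (20, 109, 148)), (285, (23, 104, 141)), (286, (15, 94, 128)), (287, (18, 88, 119)), (288, (17, 81, 110)), (289, (16, 76, 103)), (290, (27, 77, 103)), (291, (56, 99, 133)), (292, (59, 104, 138)), (293, (51, 88, 119))]
216 [(280, (23, 137, 185)), (281, (26, 134, 181)), (282, (24, 128, 175)), (283, (20, 120, 165)), (284, (23, 115, 156)), (285, (21, 108, 150)), (286, (21, 102, 139)), (287, (22, 96, 130)), (288, (19, 87, 118)), (289, (15, 80, 109)), (290, (18, 77, 104)), (291, (26, 75, 101)), (292, (56, 96, 128)), (293, (56, 95, 130))]
```

Run:
```python
from h import *
from scipy.optimize import least_squares
s=load('side0');t=load('top0')
E=[(t,1,[(140.25,165),(139.85,170),(139.75,175),(139.1,180)]),(t,2,[(172.2,165),(171.7,170),(171.5,175),(171.1,180)]),(s,3,[(200,247.8),(208,250),(216,252.3)]),(s,4,[(195,285.7),(202,287.7),(210,290.2),(216,291.5)])]
def ld(c,v,p,a):
    n=np.cross(v,a);n=n/np.linalg.norm(n,axis=1)[:,None];return n@(p-c)
def f(x,full=False):
    p=np.array([.548,x[0],x[2] if len(x)>2 else .095]);a=np.array([np.cos(x[1]),np.sin(x[1]),0]);o=[]
    for d,k,uv in E:
        c,v=ray(d,uv);o.append(np.abs(ld(c,v,p,a))-.055)
    return o if full else np.concatenate(o)
for x0 in ([.257,-.05],[.257,-.05,.095]):
    q=least_squares(f,x0);print(q.x,np.degrees(q.x[1]));[print((1e3*e).round(2)) for e in f(q.x,True)]
```

```text
[ 0.25935403 -0.03882487] -2.224501265304303
[-1.08 -0.57 -1.05  0.31]
[-0.83 -2.   -2.14 -2.98]
[ 0.4  -0.05 -0.78]
[-1.96 -1.82 -1.05 -2.  ]
[ 0.25955078 -0.04178301  0.09672616] -2.3939899934640887
[-1.66 -1.21 -1.73 -0.43]
[-0.39 -1.5  -1.59 -2.37]
[-0.57 -0.96 -1.63]
[-1.17 -1.08 -0.38 -1.38]
```

```bash
python3 - <<'E'
from h import *
s=load('side0');t=load('top0')
k=.64
for n,a,b in [('near look',(567,211),(533,428)),('far look',(422,125),(667,217)),('display',(490,143),(690,305))]:
    print(n,tri([s,t],[np.array(a)*k,np.array(b)*k]))
print(onz(t,[np.array((560,315))*k],.04))
E
cat > goal.py <<'E'
import sys;from h import *
from bench import r
# usage: goal.py x y z yaw(deg of tool z) [tilt deg about horizontal axis: tool leaned]
def rel(P,Rt):
    o=r.get_obs();R0=R.from_rotvec(o['orientation']);
    sh=R0.inv().apply(np.array(P)-o['tcp_pos'])*1000;w=np.degrees((R0.inv()*Rt).as_rotvec())
    print('clock',o['clock'],'tcp',o['tcp_pos'].round(4),'F',np.round(o['contact_force'],2),'w',round(o['grip_width'],4));print('shift',sh.round(1),'turn',w.round(2));return sh,w
def down(yaw,lean=0,axis=(1,0,0)):
    z=np.array([np.cos(np.radians(yaw)),np.sin(np.radians(yaw)),0]);y=np.array([0,0,-1.]);x=np.cross(y,z)
    return R.from_rotvec(np.radians(lean)*np.array(axis))*R.from_matrix(np.c_[x,y,z])
if __name__=='__main__':
    a=[float(q) for q in sys.argv[1:]];rel(a[:3],down(a[3]))
E
python3 goal.py .525 -.207 .29 -88
```

```text
near look (array([ 0.17470894, -0.30903898,  0.26014363]), [np.float64(0.003410402462659372), np.float64(0.0034104024626593907)])
far look (array([ 0.57409513, -0.61960261,  0.25915478]), [np.float64(0.0025633309807385576), np.float64(0.002563330980738725)])
display (array([ 0.39589374, -0.65989078,  0.21403495]), [np.float64(0.002875360206861282), np.float64(0.002875360206861249)])
[[ 0.42404051 -0.43606703  0.04      ]]
clock 0.1 tcp [ 0.2114 -0.6405  0.2304] F [-0.54 -0.43  0.34] w 0.0855
shift [-433.7  -59.1 -313.5] turn [ 0.1  16.26  0.02]
```

drive_tool:
  series:
    - [0,-50,0,0,0,0,85]
    - [-35,-100,-25,0,4,0,85]
    - [-75,-100,-54,0,8,0,85]
    - [-112,-100,-81,0,12,0,85]
    - [-150,-100,-108,0,16,0,85]

```text
clock: 0.6
tcp_pos: [0.3189, -0.4922, 0.331]
orientation: [-0.04, 2.204, -2.202]
contact_force: [0.6, -0.2, 0.1]
grip_width: 0.0855
```

```bash
python3 goal.py .525 -.207 .28 -88
```

```text
clock 0.6 tcp [ 0.3189 -0.4922  0.331 ] F [ 0.56 -0.17  0.08] w 0.0855
shift [-216.2   51.3 -277.6] turn [ 0.05  0.06 -0.  ]
```

drive_tool:
  series:
    - [-31,0,-39,0,0,0,85]
    - [-62,0,-78,0,0,0,85]
    - [-92,0,-117,0,0,0,85]
    - [-123,0,-156,0,0,0,85]
    - [-154,10,-195,0,0,0,85]

```text
clock: 1.1
tcp_pos: [0.4665, -0.291, 0.3224]
orientation: [-0.038, 2.202, -2.203]
contact_force: [1.0, 0.1, 0.5]
grip_width: 0.0855
```

```bash
python3 goal.py .525 -.207 .27 -88
```

```text
clock 1.1 tcp [ 0.4665 -0.291   0.3224] F [1.   0.11 0.46] w 0.0855
shift [-61.4  52.5 -81.9] turn [-0.02  0.07 -0.11]
```

drive_tool:
  series:
    - [-25,15,-33,0,0,0,85]
    - [-45,35,-60,0,0,0,85]
    - [-61.4,52,-82,0,0.1,0,85]
    - [-61.4,52,-82,0,0.1,0,85]

```text
clock: 1.5
tcp_pos: [0.5256, -0.2015, 0.2676]
orientation: [-0.048, 2.205, -2.197]
contact_force: [-0.7, 0.8, 0.5]
grip_width: 0.0848
```

```bash
python3 goal.py .525 -.207 .158 -88
python3 - <<'E'
from h import *
from bench import r
o=r.get_obs()
for n,b in [('side',(215,100,295,205)),('top',(250,110,350,210))]:
    d=r.grab_frame(n);pickle.dump(d,open(n+'1.pkl','wb'));crop(d,b,6 if n=='top' else 5,f'pics/{n}1.png');print(proj(d,[o['tcp_pos']]))
print(o['joints'])
E
```

```text
clock 1.5 tcp [ 0.5256 -0.2015  0.2676] F [-0.69  0.78  0.53] w 0.0848
shift [  0.7 109.6   5.8] turn [0.2  0.39 0.1 ]
[[256.40028976 133.72517132]]
[[295.24407448 158.72689353]]
[ 0.43492094  0.27259624 -0.21642279  1.77144352  0.06143394  1.10692604
 -1.33045654]
```

View pics/side1.png

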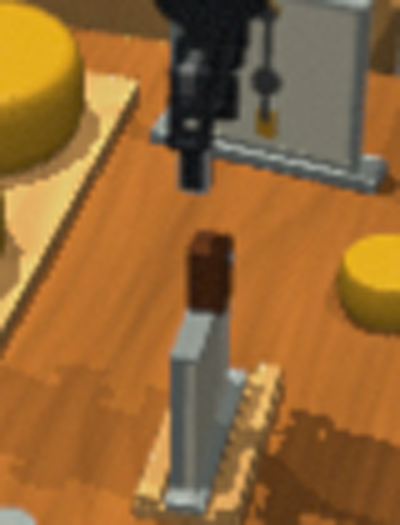

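View pics/top1.png

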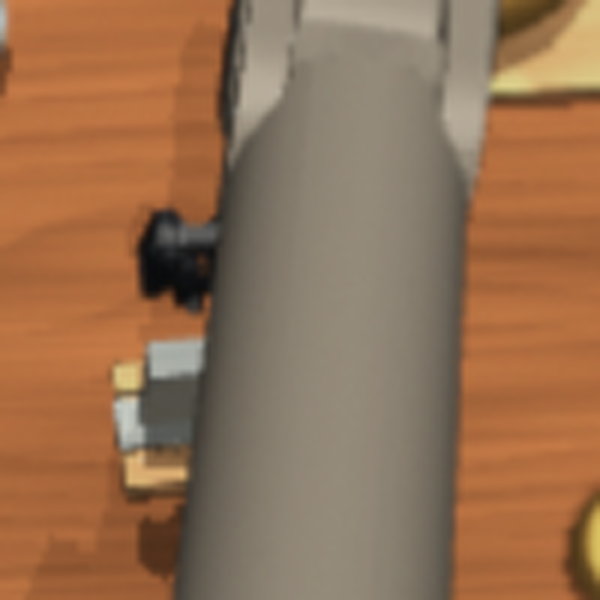

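drive_tool:
  series:
    - [0.7,20,5.8,0.2,0.4,0.1,85]
    - [0.7,45,5.8,0.2,0.4,0.1,85]
    - [0.7,70,5.8,0.2,0.4,0.1,85]
    - [0.7,90,5.8,0.2,0.4,0.1,85]
    - [0.7,90,5.8,0.2,0.4,0.1,85]

```text
clock: 2.1
tcp_pos: [0.5218, -0.2138, 0.1779]
orientation: [-0.031, 2.206, -2.213]
contact_force: [-0.1, -0.0, -0.1]
grip_width: 0.0849
```

```bash
python3 goal.py .525 -.207 .159 -88
python3 - <<'E'
from h import *
from bench import r
o=r.get_obs()
for n,b in [('side',(215,100,295,205))]:
    d=r.grab_frame(n);pickle.dump(d,open(n+'1.pkl','wb'));crop(d,b,6 if n=='top' else 5,f'pics/{n}2.png');print(proj(d,[o['tcp_pos']]))
E
```

```text
clock 2.1 tcp [ 0.5218 -0.2138  0.1779] F [-0.11 -0.01 -0.05] w 0.0849
shift [-3.4 18.9 -6.7] turn [-0.16 -0.5   0.13]
[[257.99951539 153.08863118]]
```

View pics/side2.png

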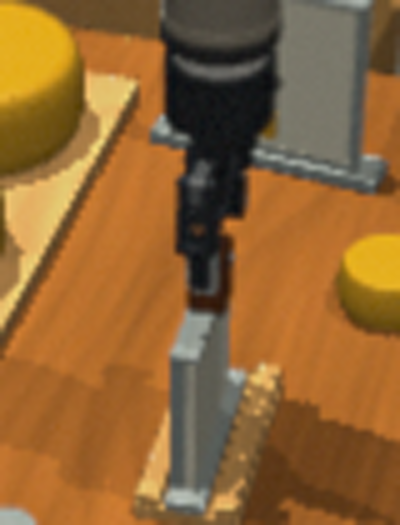

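Run:
```python
from h import *
from bench import r
for i in range(6):
    o=r.get_obs();print(o['clock'],o['tcp_pos'].round(4),np.abs(o['qvel']).max().round(4),np.round(o['contact_force'],2));r.grab_frame('side')
```

```text
2.15 [ 0.523  -0.2138  0.1796] 0.0383 [-0.09 -1.48 -0.05]
2.2 [ 0.5241 -0.2137  0.1807] 0.0192 [0.05 0.26 0.25]
2.25 [ 0.5247 -0.2136  0.1813] 0.0088 [ 0.36 -0.52  0.19]
2.3 [ 0.525  -0.2134  0.1815] 0.0043 [-0.13 -0.68  0.51]
2.35 [ 0.525  -0.2131  0.1815] 0.005 [0.48 0.43 0.61]
2.4 [ 0.525  -0.2129  0.1813] 0.0066 [0.07 0.13 0.55]
```

drive_tool:
  series:
    - [0,0,-3,0,0,0,85]
    - [0,3,-6,0,0,0,85]
    - [0,3,-6,0,0,0,85]
    - [0,3,-6,0,0,0,85]

```text
clock: 2.85
tcp_pos: [0.5246, -0.2065, 0.178]
orientation: [-0.028, 2.2, -2.21]
contact_force: [-0.4, -0.2, 0.3]
grip_width: 0.0853
```

```bash
python3 goal.py .525 -.207 .159 -88
python3 - <<'E'
from bench import r
for i in range(3):
    r.grab_frame('side')
E
python3 goal.py .525 -.207 .159 -88
```

```text
clock 2.85 tcp [ 0.5246 -0.2065  0.178 ] F [-0.44 -0.16  0.31] w 0.0853
shift [-0.3 19.   0.4] turn [-0.24 -0.34 -0.21]
clock 3.0 tcp [ 0.5247 -0.2068  0.178 ] F [ 0.42  0.19 -0.91] w 0.0852
shift [-0.2 19.   0.1] turn [-0.25 -0.37 -0.23]
```

Well-settled when moving slowly. Descend and close.

drive_tool:
  series:
    - [0,7,0,-0.2,-0.4,-0.2,85]
    - [0,14,0,-0.2,-0.4,-0.2,85]
    - [0,19,0,-0.2,-0.4,-0.2,85]
    - [0,19,0,-0.2,-0.4,-0.2,60]
    - [0,19,0,-0.2,-0.4,-0.2,45]
  squeeze: 50

```text
clock: 3.5
tcp_pos: [0.5246, -0.2069, 0.1587]
orientation: [-0.039, 2.203, -2.204]
contact_force: [-0.5, -0.5, 0.5]
grip_width: 0.0586
```

```bash
python3 goal.py .525 -.207 .159 -88
```

```text
clock 3.5 tcp [ 0.5246 -0.2069  0.1587] F [-0.51 -0.53  0.49] w 0.0586
shift [-0.4 -0.3  0.1] turn [-0.04  0.02  0.  ]
```

drive_tool:
  series:
    - [0,0,0,0,0,0,35]
    - [0,0,0,0,0,0,20]
    - [0,0,0,0,0,0,15]
    - [0,0,0,0,0,0,15]
    - [0,0,0,0,0,0,15]
  squeeze: 50

```text
clock: 4.0
tcp_pos: [0.5247, -0.2072, 0.159]
orientation: [-0.038, 2.202, -2.205]
contact_force: [-0.5, -2.2, 3.0]
grip_width: 0.0275
```

```bash
python3 goal.py .525 -.207 .159 -88
```

```text
clock 4.0 tcp [ 0.5247 -0.2072  0.159 ] F [-0.54 -2.24  2.98] w 0.0275
shift [-0.3 -0.  -0.2] turn [-0.06  0.01 -0.02]
```

drive_tool:
  series:
    - [0,0,0,0,0,0,10]
    - [0,-6,0,0,0,0,10]
    - [0,-15,0,0,0,0,10]
    - [0,-30,0,0,0,0,10]
    - [0,-50,0,0,0,0,10]
  squeeze: 70

```text
clock: 4.5
tcp_pos: [0.5237, -0.2066, 0.2088]
orientation: [-0.042, 2.205, -2.205]
contact_force: [0.7, 0.3, -5.9]
grip_width: 0.0274
```

drive_tool:
  series:
    - [0,-25,0,0,0,0,10]
    - [0,-60,0,0,0,0,10]
    - [0,-100,0,0,0,0,10]
    - [0,-130,0,0,0,0,10]
    - [0,-140,0,0,0,0,10]

```text
clock: 5.0
tcp_pos: [0.5253, -0.2065, 0.3526]
orientation: [-0.036, 2.2, -2.203]
contact_force: [0.4, -0.2, -4.9]
grip_width: 0.027
```

```bash
python3 goal.py .548 .0 .36 5
python3 - <<'E'
from h import *
from bench import r
o=r.get_obs()
for n,b in [('side',(195,60,315,205))]:
    d=r.grab_frame(n);crop(d,b,4,f'pics/{n}3.png')
print(o['joints'])
E
```

```text
clock 5.0 tcp [ 0.5253 -0.2065  0.3526] F [ 0.43 -0.23 -4.87] w 0.027
shift [ -30.1   -7.6 -205.6] turn [-2.200e-01 -9.294e+01 -6.000e-02]
[ 0.44044457  0.21162816 -0.21110603  1.65544238  0.04679879  1.27585756
 -1.31444196]
```

View pics/side3.png

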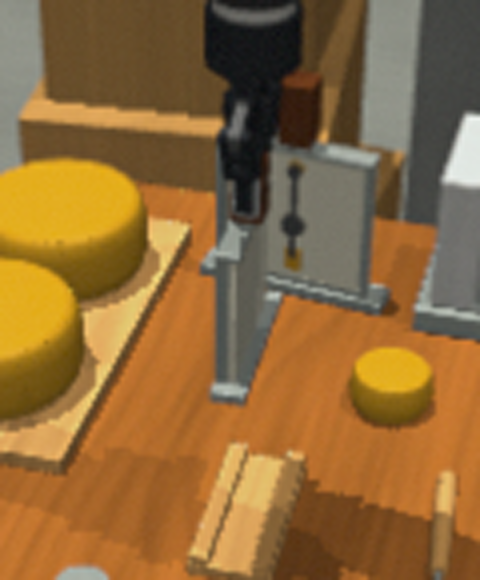

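drive_tool:
  series:
    - [-2,-2,-12,0,-6,0,10]
    - [-5,-4,-32,0,-14,0,10]
    - [-8,-6,-55,0,-22,0,10]
    - [-11,-7,-78,0,-30,0,10]
    - [-14,-7,-100,0,-38,0,10]

```text
clock: 5.55
tcp_pos: [0.5345, -0.1049, 0.3568]
orientation: [-0.668, 1.812, -1.813]
contact_force: [-0.5, -0.2, -5.9]
grip_width: 0.0273
```

```bash
python3 goal.py .548 .0 .36 5
```

```text
clock 5.55 tcp [ 0.5345 -0.1049  0.3568] F [-0.48 -0.23 -5.86] w 0.0273
shift [-78.3  -3.2 -71.1] turn [ 4.00e-02 -5.46e+01  6.00e-02]
```

drive_tool:
  series:
    - [-12,-1,-11,0,-8,0,10]
    - [-26,-2,-23,0,-16,0,10]
    - [-40,-3,-36,0,-24,0,10]
    - [-52,-3,-47,0,-32,0,10]
    - [-62,-3,-57,0,-40,0,10]

```text
clock: 6.05
tcp_pos: [0.5437, -0.0202, 0.3574]
orientation: [-1.133, 1.33, -1.325]
contact_force: [0.4, -0.5, -5.3]
grip_width: 0.0274
```

drive_tool:
  series:
    - [-17,0,-5,0,-7,0,10]
    - [-20,0,-7,0,-14,0,10]
    - [-20,0,-7,0,-14,0,10]
    - [-20,0,-7,0,-14,0,10]
    - [-20,0,-7,0,-14,0,10]

```text
clock: 6.55
tcp_pos: [0.5397, -0.0003, 0.3566]
orientation: [-1.251, 1.154, -1.147]
contact_force: [-1.3, -1.0, -5.3]
grip_width: 0.0269
```

```bash
python3 goal.py .548 .0 .36 5
python3 - <<'E'
from h import *
from bench import r
d=r.grab_frame('side');o=r.get_obs();pickle.dump(d,open('side4.pkl','wb'));pickle.dump(o,open('o4.pkl','wb'))
p=proj(d,[o['tcp_pos']])[0];print(p,o['joints'],np.abs(o['qvel']).max())
u,v=int(p[0]),int(p[1]);crop(d,(u-40,v-20,u+40,v+80),6,'pics/side4.png');print(u-40,v-20)
E
```

```text
clock 6.55 tcp [ 5.397e-01 -3.000e-04  3.566e-01] F [-1.31 -1.03 -5.26] w 0.0269
shift [ 0.4 -3.4  8.2] turn [ 0.35 -0.41  0.  ]
[234.24192799 144.72781709] [ 0.33492496  0.20080679 -0.52632965  1.67881629  0.10372585  1.2956156
 -0.13080757] 0.0070009171165747435
194 124
```

View pics/side4.png

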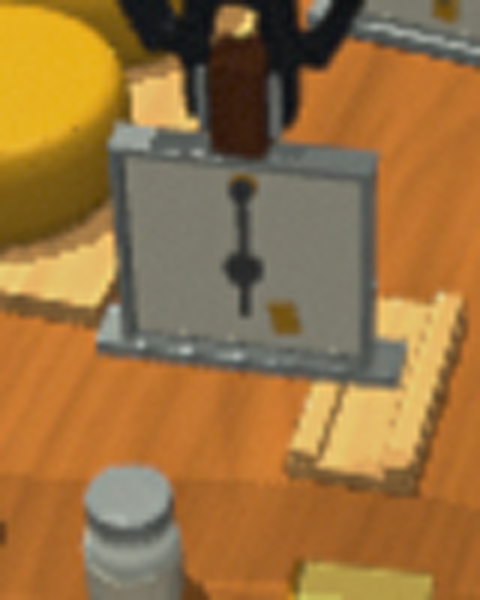

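```bash
cat >> h.py <<'E'
def gauge(o):
    M=R.from_rotvec(o['orientation']).as_matrix();z=-M[:,1];y=-M[:,2];x=np.cross(y,z);G=np.c_[x,y,z];return G,o['tcp_pos']-z*.1435
def dial(d,o,uv,xo=.008):
    G,p=gauge(o);P=onplane(d,uv,p+G[:,0]*xo,G[:,0]);return (P-p)@G
E
python3 - <<'E'
from h import *
d=load('side4');o=load('o4')
G,p=gauge(o);print(G.round(3),p)
q=dial(d,o,np.array([(241,188),(244,317),(286,317)])/6+[194,124]-.42);print(q.round(4))
for i in (1,2):
    w=q[i]-q[0];print(np.arctan2(w[1],-w[2]),np.linalg.norm(w)); w=q[i]-[0.008,0,.113];print(np.arctan2(w[1],-w[2]),np.linalg.norm(w))
# color masks subpixel
u0,v0=194,124;f=cv2.resize(d['frame'][v0:v0+100,u0:u0+80],None,fx=6,fy=6,interpolation=cv2.INTER_CUBIC)
h=cv2.cvtColor(f,cv2.COLOR_BGR2HSV);m=((h[...,0]>12)&(h[...,0]<32)&(h[...,1]>90));m[:280]=0;m[340:]=0;m[:,:255]=0;m[:,320:]=0
ys,xs=np.nonzero(m);print('tab',xs.mean(),ys.mean(),len(xs))
E
```

```text
[[-0.081 -0.997  0.006]
 [ 0.997 -0.081  0.   ]
 [-0.     0.006  1.   ]] [ 5.39028603e-01 -2.16634373e-04  2.13397363e-01]
[[ 0.008  -0.0006  0.1126]
 [ 0.008  -0.0016  0.0304]
 [ 0.008   0.0204  0.0338]]
-0.011929189030209389 0.08212505200531317
-0.019399529327700053 0.0825671485103465
0.2603754247270758 0.08149546518552968
0.25166215741767534 0.08175626733722383
tab 283.585313174946 317.72354211663065 926
```

drive_tool:
  series:
    - [0,0,0,6,0,0,10]
    - [0,0,0,11,0,0,10]
    - [0,0,0,15,0,0,10]
    - [0,0,0,15,0,0,10]
    - [0,0,0,15,0,0,10]

```text
clock: 7.1
tcp_pos: [0.5394, -0.0006, 0.357]
orientation: [-1.05, 0.97, -1.254]
contact_force: [0.3, -0.2, -5.7]
grip_width: 0.0273
```

drive_tool:
  series:
    - [0,0,0,0,0,0,10]
    - [0,0,0,0,0,0,10]
    - [0,0,0,0,0,0,10]
    - [0,0,0,0,0,0,10]
    - [0,0,0,0,0,0,10]

```text
clock: 7.6
tcp_pos: [0.5395, -0.0006, 0.3568]
orientation: [-1.05, 0.97, -1.254]
contact_force: [-0.3, 0.1, -5.8]
grip_width: 0.0274
```

drive_tool:
  series:
    - [0,0,0,0,0,0,10]
    - [0,0,0,0,0,0,10]
    - [0,0,0,0,0,0,10]
    - [0,0,0,0,0,0,10]
    - [0,0,0,0,0,0,10]

```text
clock: 8.1
tcp_pos: [0.5395, -0.0006, 0.3568]
orientation: [-1.05, 0.97, -1.254]
contact_force: [0.1, 0.2, -5.5]
grip_width: 0.0274
```

Run:
```python
from h import *
from bench import r
d=r.grab_frame('side');o=r.get_obs();pickle.dump(d,open('side5.pkl','wb'));pickle.dump(o,open('o5.pkl','wb'))
G,p=gauge(o);print(G.round(3),p,o['clock'])
c=proj(d,[p+G@[.008,0,.07]])[0];u,v=int(c[0]),int(c[1]);crop(d,(u-30,v-30,u+30,v+30),10,'pics/side5.png');print(u-30,v-30)
a=-np.arctan2(G[2,1],G[2,2]);print('lean',a)
```

```text
[[-0.079 -0.965 -0.25 ]
 [ 0.997 -0.077 -0.02 ]
 [-0.    -0.251  0.968]] [0.57540734 0.0022484  0.21792183] 8.15
198 134
lean 0.25382159082300837
```

View pics/side5.png

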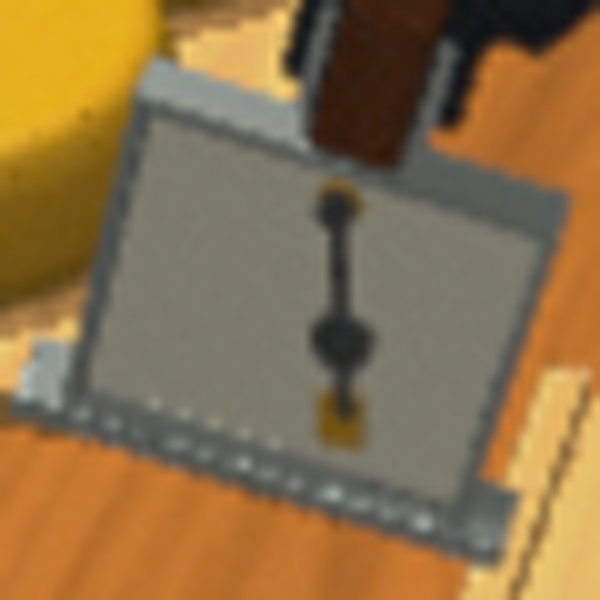

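Run:
```python
from h import *
d=load('side5');o=load('o5');f=d['frame'].astype(int)
for y in range(168,180): print(y,' '.join('%3d/%3d'%(f[y,x,0],f[y,x,2]) for x in range(226,239)))
# tab by colour saturation weights
sub=f[170:181,226:239];w=np.clip(sub[...,2]-sub[...,0]-20,0,None)
ys,xs=np.nonzero(w>40)
print(xs.mean()+226,ys.mean()+170)
for xs_ in (230,231,232): pass
q=dial(d,o,np.array([(338,208),(346,412),(341.5,419)])/10+[198,134]-.45);print(q.round(4))
for i in (1,2):
    w=q[i]-[.008,0,.113];print(np.arctan2(w[1],-w[2]),np.linalg.norm(w))
```

```text
168 108/123 109/126 105/120  57/ 62  41/ 36  44/ 42  43/ 43  41/ 41  51/ 54  86/ 94 108/124 110/126 110/125
169 110/125 109/124 108/123  81/ 90  50/ 51  38/ 39  39/ 40  42/ 41  55/ 59  97/110 110/124 110/125 109/125
170 108/125 111/126 109/124 104/118  72/ 80  51/ 54  42/ 41  56/ 60  80/ 88 108/123 109/125 108/124 109/125
171 108/125 109/124 110/125 110/127 104/119  75/ 80  52/ 54  78/ 90 108/123 110/127 108/124 109/125 109/125
172 110/126 109/124 107/125 106/126 100/124  66/ 80  55/ 60  90/106 106/126 110/126 111/125 110/126 108/125
173 110/125 109/125 108/126  88/123  53/118  40/ 81  47/ 57  70/104  91/123 109/125 109/125 110/123 108/124
174 108/125 109/123 107/124  84/120  30/112  30/ 79  40/ 52  42/ 85  77/115 109/125 110/124 108/125 108/125
175 109/125 109/123 109/124  87/121  32/114  27/ 95  36/ 65  38/ 89  75/115 110/126 108/125 108/124 110/125
176 110/124 110/125 108/124  86/122  29/114  15/112  24/101  32/113  73/113 108/124 109/124 106/123 110/125
177 110/126 108/125 107/123  86/120  38/114  24/114  22/116  34/115  76/115 108/123 110/126 109/124 108/123
178 108/122 108/122 109/125 104/125  69/120  64/119  55/117  51/115  83/117 109/124 110/125 107/123 109/125
179  94/ 97  97/106 102/112 107/120 105/119 108/123 107/126  94/123 107/123 110/126 108/124 111/126 109/125
231.28571428571428 176.07142857142858
[[ 0.008  -0.0003  0.1123]
 [ 0.008   0.0194  0.0372]
 [ 0.008   0.0188  0.0339]]
0.2511858560836481 0.07823428648251876
0.23284975225359872 0.08127289862486484
```

drive_tool:
  series:
    - [0,0,0,-6,0,0,10]
    - [0,0,0,-12,0,0,10]
    - [0,0,0,-14.6,0,0,10]
    - [0,0,0,-14.6,0,0,10]

```text
clock: 8.55
tcp_pos: [0.5409, -0.0004, 0.3563]
orientation: [-1.246, 1.152, -1.149]
contact_force: [0.6, 0.4, -5.5]
grip_width: 0.0272
```

```bash
python3 goal.py .548 .2585 .36 87; python3 -c "
from bench import r;print(r.get_obs()['joints'])"
```

```text
clock 8.55 tcp [ 5.409e-01 -4.000e-04  3.563e-01] F [ 0.55  0.41 -5.49] w 0.0272
shift [-257.5   -3.4   27.6] turn [ -0.   -82.45  -0.1 ]
[ 0.34343263  0.20145695 -0.53476167  1.68007884  0.10498914  1.28991161
 -0.13225959]
```

drive_tool:
  series:
    - [-15,-1,2,0,-7,0,10]
    - [-40,-2,4,0,-15,0,10]
    - [-65,-3,7,0,-23,0,10]
    - [-90,-3,10,0,-31,0,10]
    - [-115,-3,12,0,-39,0,10]

```text
clock: 9.05
tcp_pos: [0.5438, 0.1161, 0.3598]
orientation: [-1.476, 0.628, -0.63]
contact_force: [-0.6, -0.1, -5.4]
grip_width: 0.0272
```

```bash
python3 goal.py .548 .2585 .36 87; python3 -c "
from bench import r;print(r.get_obs()['joints'])"
```

```text
clock 9.05 tcp [0.5438 0.1161 0.3598] F [-0.64 -0.07 -5.44] w 0.0272
shift [-99.8   0.  101.7] turn [ -0.11 -43.14   0.06]
[ 0.24534874  0.24977484 -0.68728907  1.63685448  0.16239371  1.31122968
  0.29725731]
```

drive_tool:
  series:
    - [-18,0,19,0,-8,0,10]
    - [-37,0,38,0,-16,0,10]
    - [-56,0,57,0,-24,0,10]
    - [-74,0,75,0,-32,0,10]
    - [-88,0,90,0,-39,0,10]

```text
clock: 9.55
tcp_pos: [0.5473, 0.2435, 0.3604]
orientation: [-1.566, 0.09, -0.096]
contact_force: [-0.3, 0.3, -5.3]
grip_width: 0.0274
```

```bash
python3 goal.py .548 .2585 .34 87; python3 -c "
from bench import r;print(r.get_obs()['joints'])"
```

```text
clock 9.55 tcp [0.5473 0.2435 0.3604] F [-0.29  0.27 -5.32] w 0.0274
shift [-1.2 20.4 14.9] turn [-0.17 -3.78  0.21]
[ 0.10515813  0.36589938 -0.83613348  1.5346246   0.27544921  1.35875239
  0.69757753]
```

drive_tool:
  series:
    - [-1,5,6,-0.1,-2,0.1,10]
    - [-1,12,12,-0.2,-3.8,0.2,10]
    - [-1,20,15,-0.2,-3.8,0.2,10]
    - [-1,20,15,-0.2,-3.8,0.2,10]
    - [-1,20,15,-0.2,-3.8,0.2,10]

```text
clock: 10.05
tcp_pos: [0.5484, 0.2574, 0.3399]
orientation: [-1.572, 0.043, -0.042]
contact_force: [-0.2, 0.0, -5.4]
grip_width: 0.0269
```

```bash
cat > look.py <<'E'
import sys;from h import *
from bench import r
k=sys.argv[1]
for n in ('side','top'):
    d=r.grab_frame(n);o=r.get_obs();pickle.dump(d,open(f'{n}{k}.pkl','wb'));pickle.dump(o,open(f'o{n}{k}.pkl','wb'))
    G,p=gauge(o);c=proj(d,[p+G@[0,0,.04]])[0];u,v=int(c[0]),int(c[1]);crop(d,(u-45,v-42,u+45,v+42),7,f'pics/{n}{k}.png');print(n,u-45,v-42)
print('t',o['clock'],'F',np.round(o['contact_force'],2),'tcp',o['tcp_pos'].round(4),'foot',p.round(4),'lean',round(-np.arctan2(G[2,1],G[2,2]),4),'pitch',round(G[2,0],4),'yaw',np.degrees(np.arctan2(G[1,0],G[0,0])).round(2),'w',o['grip_width'])
E
python3 goal.py .548 .2585 .30 87; python3 look.py 6
```

```text
clock 10.05 tcp [0.5484 0.2574 0.3399] F [-0.21  0.03 -5.37] w 0.0269
shift [-0.4 39.9  1.1] turn [ 0.09 -0.11 -0.02]
side 158 194
top 100 120
t 10.15 F [-0.03 -0.36 -4.25] tcp [0.5486 0.2579 0.3406] foot [0.5486 0.2578 0.1971] lean -0.0007 pitch -0.0007 yaw 176.93 w 0.027392009331540918
```

View pics/side6.png

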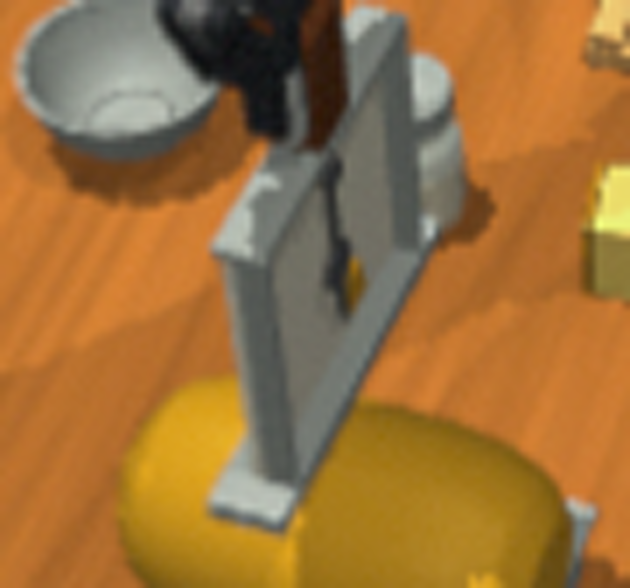

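View pics/top6.png

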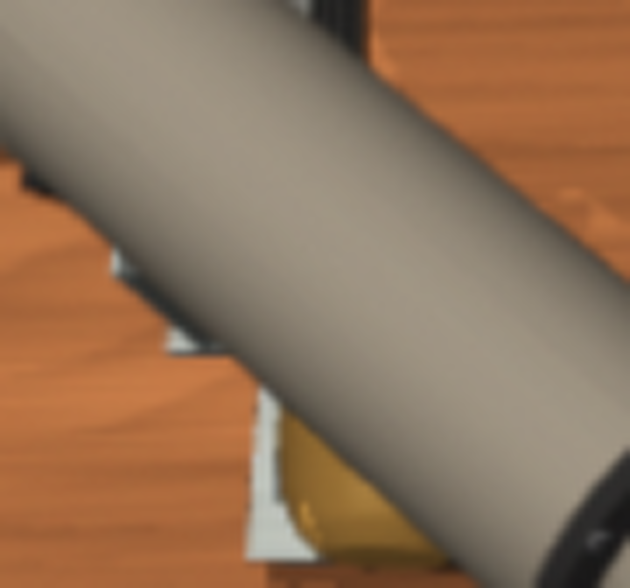

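Run:
```python
from h import *
d=load('side6');o=load('oside6');G,p=gauge(o)
pts=[(s*.015,-.08,z) for z in (.01,0) for s in (-1,1)]+[(.014,y,.135) for y in (-.065,.065)]+[(.015,.08,.01)]
for a,b in zip(pts,(proj(d,[p+G@np.array(q) for q in pts])-[158,194]+.45)*7):print(a,b.round(0))
```

```text
(-0.015, -0.08, 0.01) [204. 499.]
(0.015, -0.08, 0.01) [279. 520.]
(-0.015, -0.08, 0) [207. 516.]
(0.015, -0.08, 0) [281. 537.]
(0.014, -0.065, 0.135) [261. 259.]
(0.014, 0.065, 0.135) [406.  12.]
(0.015, 0.08, 0.01) [440. 217.]
```

drive_tool:
  series:
    - [0,12,0.5,0,0,0,10]
    - [0,24,0.5,0,0,0,10]
    - [0,34,0.5,0,0,0,10]
    - [0,39,0.5,0,0,0,10]
    - [0,39,0.5,0,0,0,10]

```text
clock: 10.65
tcp_pos: [0.5481, 0.2579, 0.3002]
orientation: [-1.572, 0.043, -0.041]
contact_force: [0.5, -0.3, -5.1]
grip_width: 0.027
```

```bash
cat > st.py <<'E'
from h import *
from bench import r
o=r.get_obs();G,p=gauge(o);print('t',o['clock'],'F',np.round(o['contact_force'],2),'M',np.round(o['moment'],2),'foot',p.round(4),'lean',round(-np.arctan2(G[2,1],G[2,2]),4),'pitch',round(G[2,0],4),'yaw',np.degrees(np.arctan2(G[1,0],G[0,0])).round(2))
E
python3 st.py;python3 goal.py .548 .2585 .2935 87
```

```text
t 10.65 F [ 0.53 -0.31 -5.1 ] M [0.07 0.06 0.  ] foot [0.5479 0.2577 0.1567] lean -0.0017 pitch 0.0013 yaw 176.93
clock 10.65 tcp [0.5481 0.2579 0.3002] F [ 0.53 -0.31 -5.1 ] w 0.027
shift [-0.2  6.7  0.6] turn [ 0.1  -0.07 -0.08]
```

drive_tool:
  series:
    - [0,1.5,0.6,0.1,0,0,10]
    - [0,3,0.6,0.1,0,0,10]
    - [0,4.5,0.6,0.1,0,0,10]
    - [0,4.5,0.6,0.1,0,0,10]

```text
clock: 11.05
tcp_pos: [0.5482, 0.2585, 0.2957]
orientation: [-1.57, 0.043, -0.041]
contact_force: [-0.5, -0.7, -5.1]
grip_width: 0.0275
```

```bash
python3 st.py
```

```text
t 11.05 F [-0.48 -0.66 -5.07] M [ 0.04 -0.06  0.02] foot [0.548  0.2585 0.1522] lean 0.0 pitch 0.0012 yaw 176.93
```

drive_tool:
  series:
    - [0,1,0,0,0,0,10]
    - [0,2,0,0,0,0,10]
    - [0,3,0,0,0,0,10]
    - [0,3,0,0,0,0,10]

```text
clock: 11.45
tcp_pos: [0.5484, 0.2586, 0.293]
orientation: [-1.57, 0.043, -0.042]
contact_force: [-0.4, 0.0, -1.2]
grip_width: 0.0271
```

```bash
python3 st.py
```

```text
t 11.45 F [-0.35  0.   -1.19] M [-0.07  0.05 -0.01] foot [0.5483 0.2587 0.1495] lean 0.0003 pitch 0.0007 yaw 176.92
```

drive_tool:
  series:
    - [0,0,0,0,0,0,10]
    - [0,0,0,0,0,0,10]
    - [0,0,0,0,0,0,10]
    - [0,0,0,0,0,0,10]
    - [0,0,0,0,0,0,10]

```text
clock: 11.95
tcp_pos: [0.5484, 0.2586, 0.293]
orientation: [-1.57, 0.043, -0.042]
contact_force: [-0.3, -1.2, -2.9]
grip_width: 0.0273
```

```bash
python3 st.py; python3 look.py 7
```

```text
t 11.95 F [-0.29 -1.23 -2.85] M [-0.09  0.05  0.04] foot [0.5483 0.2587 0.1495] lean 0.0003 pitch 0.0007 yaw 176.93
side 159 206
top 104 124
t 12.05 F [-0.06  0.25 -3.16] tcp [0.5484 0.2587 0.2931] foot [0.5483 0.2587 0.1496] lean 0.0004 pitch 0.0006 yaw 176.92 w 0.027114119954714466
```

View pics/side7.png

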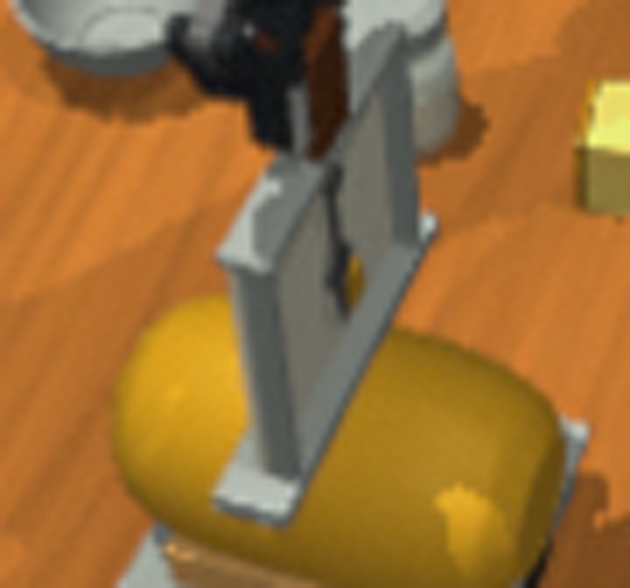

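drive_tool:
  series:
    - [0,0.3,-5,2,0,0,10]
    - [0,0.6,-10,4,0,0,10]
    - [0,0.8,-15,6,0,0,10]
    - [0,1.2,-20,8,0,0,10]
    - [0,1.2,-20,8,0,0,10]

```text
clock: 12.55
tcp_pos: [0.5477, 0.2369, 0.2916]
orientation: [-1.431, 0.041, -0.046]
contact_force: [0.2, -0.3, -1.5]
grip_width: 0.0274
```

```bash
python3 st.py
cat > roll.py <<'E'
import sys;from goal import *
# roll.py theta press(m below .1515 unloaded crown)
th,pr=float(sys.argv[1]),float(sys.argv[2])
yaw=177.;Rr=.055;a=np.radians(yaw);e=np.array([-np.sin(a),np.cos(a),0]);x=np.array([np.cos(a),np.sin(a),0]);zz=np.array([0,0,1.])
n=np.cos(th)*zz+np.sin(th)*e;t=np.cos(th)*e-np.sin(th)*zz
foot=np.array([.5483,.2587,.1515-pr-Rr])+Rr*n-Rr*th*t
rel(foot+.1435*n,R.from_rotvec(-th*x)*down(87))
E
python3 roll.py .237 .002
```

```text
t 12.55 F [ 0.17 -0.26 -1.54] M [-0.26  0.11 -0.02] foot [0.5487 0.2569 0.1495] lean 0.1396 pitch 0.0008 yaw 176.77
clock 12.55 tcp [0.5477 0.2369 0.2916] F [ 0.17 -0.26 -1.54] w 0.0274
shift [ -0.5  -0.6 -12.2] turn [ 5.58 -0.24  0.  ]
```

drive_tool:
  series:
    - [-0.2,-0.1,-4,2,-0.1,0,10]
    - [-0.4,-0.3,-8,4,-0.2,0,10]
    - [-0.5,-0.6,-12.2,5.6,-0.2,0,10]
    - [-0.5,-0.6,-12.2,5.6,-0.2,0,10]
    - [-0.5,-0.6,-12.2,5.6,-0.2,0,10]

```text
clock: 13.05
tcp_pos: [0.5466, 0.2241, 0.2903]
orientation: [-1.336, 0.036, -0.045]
contact_force: [0.3, -2.3, -2.4]
grip_width: 0.0275
```

drive_tool:
  series:
    - [0,0,0,0,0,0,10]
    - [0,0,0,0,0,0,10]
    - [0,0,0,0,0,0,10]
    - [0,0,0,0,0,0,10]
    - [0,0,0,0,0,0,10]

```text
clock: 13.55
tcp_pos: [0.5467, 0.2241, 0.2903]
orientation: [-1.336, 0.035, -0.045]
contact_force: [0.6, -1.8, -2.2]
grip_width: 0.0271
```

```bash
python3 st.py; python3 roll.py .237 .002; python3 look.py 8
```

```text
t 13.55 F [ 0.63 -1.85 -2.23] M [-1.29 -0.07 -0.04] foot [0.5484 0.2573 0.1507] lean 0.2343 pitch 0.0001 yaw 176.96
clock 13.55 tcp [0.5467 0.2241 0.2903] F [ 0.63 -1.85 -2.23] w 0.0271
shift [-0.2 -0.   0.8] turn [ 0.16 -0.04  0.  ]
side 161 203
top 107 124
t 13.65 F [-0.6  -1.87 -3.08] tcp [0.5466 0.2241 0.2903] foot [0.5484 0.2574 0.1508] lean 0.2344 pitch 0.0 yaw 176.96 w 0.026895572212254863
```

View pics/side8.png

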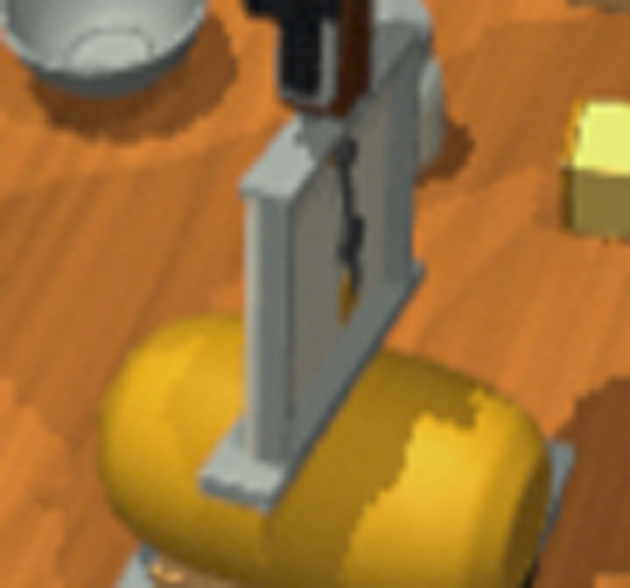

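View pics/top8.png

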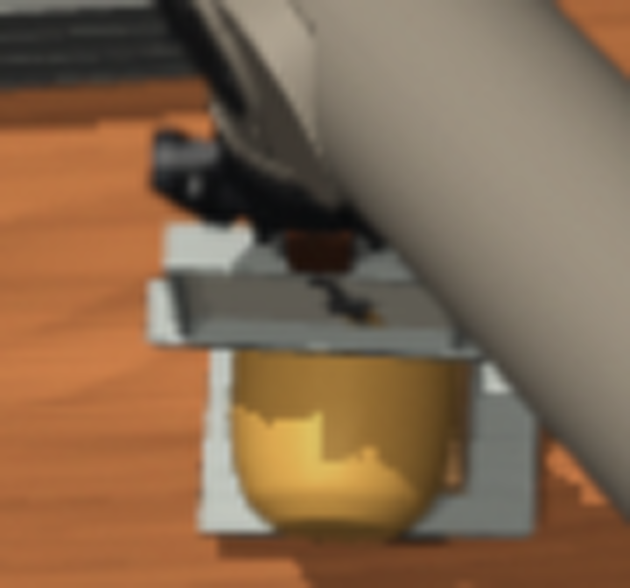

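Run:
```python
from h import *
for n in ('side','top'):
    d=load(n+'8');o=load('o'+n+'8');G,p=gauge(o)
    L=[(.008,0,.113)]+[(.008,.08*np.sin(a),.113-.08*np.cos(a)) for a in (.15,.2344,.32)]
    P=proj(d,[p+G@np.array(q) for q in L]);print(n,P.round(2))
    c=P[2].astype(int);x0,y0=c-[14,18];crop(d,(x0,y0,x0+28,y0+28),20,f'pics/{n}8z.png');print(x0,y0,((P-[x0,y0]+.475)*20).round(0))
```

```text
side [[209.55 223.96]
 [210.57 245.48]
 [211.51 243.79]
 [212.44 241.94]]
197 225 [[261. -11.]
 [281. 419.]
 [300. 385.]
 [318. 348.]]
top [[152.25 162.8 ]
 [156.15 169.58]
 [158.24 169.6 ]
 [160.32 169.56]]
144 151 [[174. 245.]
 [253. 381.]
 [294. 381.]
 [336. 381.]]
```

View pics/side8z.png

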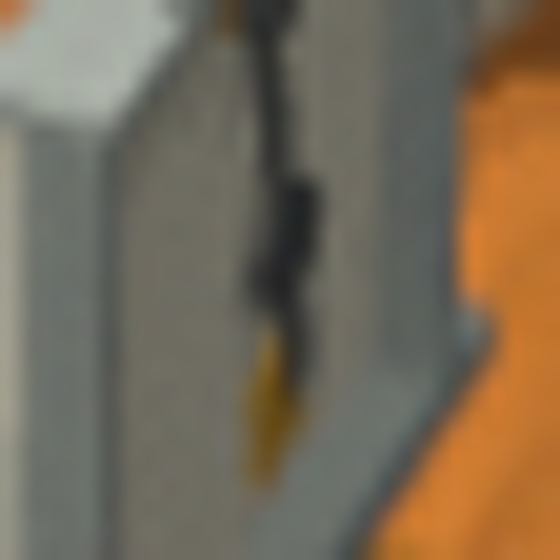

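View pics/top8z.png

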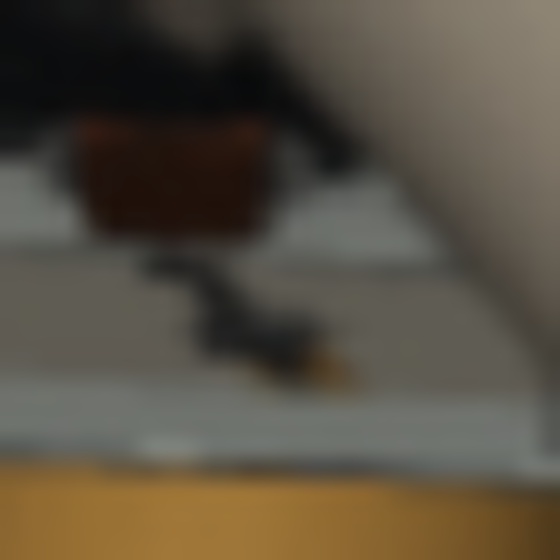

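Run:
```python
from h import *
for n,x0,y0 in (('side',197,225),('top',144,151)):
    d=load(n+'8');o=load('o'+n+'8');G,p=gauge(o)
    for xo in (.003,.005,.008):
      for a in (.2,.237,.27):
        # corners of 14mm wide tab, guess 14 tall
        t=np.array([0,np.cos(a),np.sin(a)]);rr=np.array([0,np.sin(a),-np.cos(a)]);c=np.array([xo,0,.113])+.08*rr
        Q=[c]+[c+s*.007*t for s in(-1,1)]
        print(n,xo,a,((proj(d,[p+G@q for q in Q])-[x0,y0]+.475)*20).round(0).tolist())
```

```text
side 0.003 0.2 [[259.0, 391.0], [239.0, 426.0], [278.0, 355.0]]
side 0.003 0.237 [[267.0, 375.0], [247.0, 412.0], [286.0, 339.0]]
side 0.003 0.27 [[274.0, 361.0], [255.0, 399.0], [293.0, 324.0]]
side 0.005 0.2 [[272.0, 394.0], [252.0, 430.0], [291.0, 359.0]]
side 0.005 0.237 [[280.0, 379.0], [261.0, 415.0], [299.0, 343.0]]
side 0.005 0.27 [[287.0, 365.0], [268.0, 403.0], [306.0, 328.0]]
side 0.008 0.2 [[292.0, 399.0], [273.0, 435.0], [311.0, 364.0]]
side 0.008 0.237 [[300.0, 384.0], [281.0, 421.0], [319.0, 348.0]]
side 0.008 0.27 [[307.0, 370.0], [288.0, 408.0], [326.0, 333.0]]
top 0.003 0.2 [[279.0, 351.0], [236.0, 351.0], [322.0, 352.0]]
top 0.003 0.237 [[297.0, 351.0], [254.0, 352.0], [340.0, 351.0]]
top 0.003 0.27 [[313.0, 351.0], [271.0, 352.0], [356.0, 351.0]]
top 0.005 0.2 [[278.0, 363.0], [235.0, 363.0], [322.0, 364.0]]
top 0.005 0.237 [[297.0, 363.0], [254.0, 364.0], [339.0, 363.0]]
top 0.005 0.27 [[313.0, 363.0], [270.0, 364.0], [355.0, 363.0]]
top 0.008 0.2 [[277.0, 381.0], [234.0, 381.0], [321.0, 382.0]]
top 0.008 0.237 [[296.0, 381.0], [253.0, 382.0], [338.0, 381.0]]
top 0.008 0.27 [[312.0, 381.0], [269.0, 382.0], [354.0, 381.0]]
```

Run:
```python
from h import *
d=load('top8');f=d['frame'].astype(int)
for y in range(163,173): print(y,' '.join('%3d/%3d'%(f[y,x,0],f[y,x,2]) for x in range(151,165)))
d=load('side8');f=d['frame'].astype(int)
for y in range(238,251): print(y,' '.join('%3d/%3d'%(f[y,x,0],f[y,x,2]) for x in range(206,217)))
# plate/foot edges: gauge attitude check: project foot/dial corners
for n in ('side','top'):
    d=load(n+'8');o=load('o'+n+'8');G,p=gauge(o)
    for q in [(.015,-.08,.01),(-.015,-.08,.01),(.015,-.08,0),(.015,.08,.01),(.014,-.065,.135),(-.006,-.065,.135),(.014,.065,.135)]:
        x0,y0=((161,203),(107,124))[n=='top'];print(n,q,((proj(d,[p+G@np.array(q)])[0]-[x0,y0]+.43)*7).round(0))
```

```text
163  50/ 55  40/ 47  46/ 53  48/ 57  54/ 63  69/ 76  87/ 91  94/ 97  96/ 99  99/102 105/107 106/108 106/108 103/105
164  50/ 54  38/ 42  37/ 40  42/ 47  62/ 70  79/ 89  83/ 92  81/ 89  80/ 88  80/ 88  82/ 90  81/ 88  78/ 84  78/ 84
165  77/ 88  72/ 83  57/ 64  35/ 37  43/ 48  67/ 76  79/ 90  81/ 92  81/ 92  82/ 93  82/ 94  82/ 93  81/ 92  82/ 93
166  83/ 94  81/ 93  69/ 79  42/ 45  33/ 35  48/ 52  63/ 70  66/ 74  71/ 80  80/ 92  82/ 94  83/ 95  83/ 95  83/ 95
167  83/ 94  79/ 90  64/ 72  39/ 41  33/ 34  36/ 37  42/ 42  42/ 44  48/ 54  66/ 77  78/ 89  82/ 94  83/ 95  83/ 95
168  83/ 95  82/ 94  73/ 83  48/ 53  41/ 44  32/ 36  29/ 31  30/ 33  37/ 54  58/ 82  79/ 93  84/ 96  83/ 95  83/ 96
169  85/ 95  85/ 95  83/ 93  80/ 90  75/ 88  59/ 77  36/ 52  31/ 42  32/ 61  42/ 82  63/ 88  80/ 94  83/ 95  83/ 95
170 100/104  99/103  98/103  99/104  98/104  88/ 99  76/ 90  66/ 77  65/ 80  64/ 91  70/ 94  83/ 97  89/ 99  89/ 98
171 108/110 108/110 108/110 108/110 108/110 106/110 105/110 104/107 104/107 104/109 104/110 105/109 107/110 106/110
172 111/113 111/113 110/112 109/110 109/110 109/111 110/
[... 1086 characters left out ...]
6/110  98/111  83/112  80/107 103/108 107/107 107/107 106/107  98/ 95  74/ 83
250  99/111  96/109  97/111  96/109 101/107 106/106 107/107 104/107 102/100  80/ 83  66/126
side (0.015, -0.08, 0.01) [270. 493.]
side (-0.015, -0.08, 0.01) [197. 472.]
side (0.015, -0.08, 0) [270. 514.]
side (0.015, 0.08, 0.01) [427. 260.]
side (0.014, -0.065, 0.135) [288. 196.]
side (-0.006, -0.065, 0.135) [237. 183.]
side (0.014, 0.065, 0.135) [423.  22.]
top (0.015, -0.08, 0.01) [145. 339.]
top (-0.015, -0.08, 0.01) [149. 276.]
top (0.015, -0.08, 0) [146. 344.]
top (0.015, 0.08, 0.01) [493. 357.]
top (0.014, -0.065, 0.135) [163. 265.]
top (-0.006, -0.065, 0.135) [166. 220.]
top (0.014, 0.065, 0.135) [472. 283.]
```

Run:
```python
from h import *
def ang(q): return np.arctan2(q[1],.113-q[2])
d=load('side5');o=load('o5')
for dy in (174.5,175.2):
  a=dial(d,o,[(232.0,dy)],.008)[0];print('ptr',ang(a),np.hypot(a[1],.113-a[2]))
for xo in (.001,.003,.005,.008):
  b=dial(d,o,[(231.57,175.6)],xo)[0];print(xo,'tab',ang(b),np.hypot(b[1],.113-b[2]))
d=load('side4');o=load('o4')
u=np.array([(244,317),(283.6,317.7)])/6+[194,124]-.42
print(ang(dial(d,o,u[:1],.008)[0]),[(ang(dial(d,o,u[1:],x)[0])) for x in (.001,.003,.005)])
```

```text
ptr 0.24541647538115216 0.0773156181804648
ptr 0.244712095774342 0.08010825087471596
0.001 tab 0.20937111576149492 0.08800800216580905
0.003 tab 0.21437296907257833 0.08627379772357024
0.005 tab 0.21957989701920905 0.08454184024551223
0.008 tab 0.22780258941168408 0.08194842868267777
-0.019399529327700053 [np.float64(0.20135175415451573), np.float64(0.2104763417117924), np.float64(0.2199417267950443)]
```

drive_tool:
  series:
    - [0,0.2,1,-0.3,0,0,10]
    - [0,0.2,1,-0.3,0,0,10]
    - [0,0.2,1,-0.3,0,0,10]
    - [0,0.2,1,-0.3,0,0,10]
    - [0,0.2,1,-0.3,0,0,10]

```text
clock: 14.15
tcp_pos: [0.5467, 0.2252, 0.2904]
orientation: [-1.341, 0.036, -0.045]
contact_force: [0.4, -3.1, -2.0]
grip_width: 0.0273
```

drive_tool:
  series:
    - [0,0,0,0,0,0,10]
    - [0,0,0,0,0,0,10]
    - [0,0,0,0,0,0,10]
    - [0,0,0,0,0,0,10]
    - [0,0,0,0,0,0,10]

```text
clock: 14.65
tcp_pos: [0.5467, 0.2252, 0.2904]
orientation: [-1.341, 0.036, -0.045]
contact_force: [-0.5, -2.3, -2.1]
grip_width: 0.027
```

drive_tool:
  series:
    - [0,0,0,0,0,0,10]
    - [0,0,0,0,0,0,10]
    - [0,0,0,0,0,0,10]
    - [0,0,0,0,0,0,10]
    - [0,0,0,0,0,0,10]

```text
clock: 15.15
tcp_pos: [0.5467, 0.2251, 0.2904]
orientation: [-1.341, 0.036, -0.045]
contact_force: [-0.2, -2.4, -2.9]
grip_width: 0.027
```

```bash
python3 st.py; python3 look.py 9
python3 - <<'E'
from h import *
d=load('side9');o=load('oside9');G,p=gauge(o)
crop(d,(197,218,225,253),17,'pics/side9z.png')
cv2.imwrite('pics/full9.png',d['frame'])
E
```

```text
t 15.15 F [-0.18 -2.4  -2.91] M [-1.2   0.01 -0.02] foot [0.5484 0.2577 0.1506] lean 0.2293 pitch 0.0 yaw 176.96
side 161 203
top 107 124
t 15.25 F [-0.33 -1.69 -2.64] tcp [0.5467 0.2251 0.2904] foot [0.5484 0.2577 0.1506] lean 0.2293 pitch 0.0001 yaw 176.96 w 0.02726603006536048
```

View pics/side9z.png

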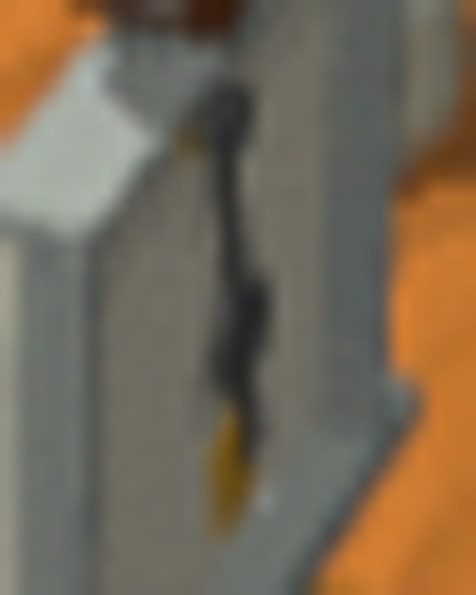

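View pics/full9.png

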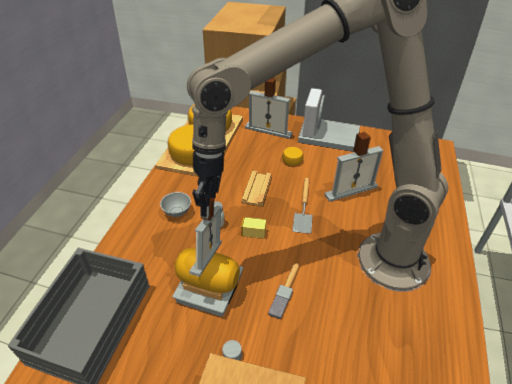

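Run:
```python
from h import *
from bench import r
for o in (load('o4'),load('o5'),load('oside8'),r.get_obs()):
    Q=R.from_rotvec(o['orientation']).inv();print('F',Q.apply(o['contact_force']).round(2),'M',Q.apply(o['moment']).round(2))
```

```text
F [0.06 5.15 0.93] M [-0.02  0.05  0.01]
F [-0.72  5.98 -0.11] M [-0.64  0.03  0.01]
F [ 0.31  0.9  -3.18] M [-1.26  0.01 -0.04]
F [-0.24  2.18 -2.26] M [-1.15 -0.02 -0.14]
```

```bash
python3 -c "
from bench import r;print(r.hand_in(),r.get_obs()['clock'])"; python3 st.py
```

```text
the job is handed in; nothing more can be done
the job is handed in; nothing more can be done
the job is handed in; nothing more can be done
```

I took the small gauge by its grip and lifted it out of the rest. I turned it half round so the dial faces the robot and the cameras can see it. I stood its foot level on the middle of the log's crown, square across (yaw within about 1° of the log's axis). Then I rocked it on the rind until the pointer lay on the brass tab, and handed in at about 15.3 s while still holding it there.

**Last checks**
- **Lean:** 0.229 rad at the tool. My estimates of the tab's angle were mostly 0.22 to 0.24 rad.
- **Disagreement:** at the log both cameras see the dial at a shallow angle. The top view suggested about 0.24 rad, and one reading from the side view about 0.20 rad. The frontal views in the air before placing gave 0.22 to 0.24 rad, and I relied on those. In the last side picture the pointer lies over the upper edge of the tab.
- **Stillness:** the pose and forces held steady for about the last second. I checked the pointer only by waiting and then in that last picture, not over several frames.
- **Contact:** about 2–3 N of vertical press and about 2 N sideways on the foot, some of which is friction. I left that sideways load as it was.
- **Surroundings:** nothing else looks moved in the last side picture, compared by eye only.

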